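Change the spent thread spool on the bench rack

ROBOT

A 6-joint arm with a two-finger parallel gripper is mounted at the origin on the work surface. World frame = base frame: x ahead of the robot, y to its left, z up, the work surface at z = 0. Lengths are in m, angles in rad, forces in N, time in s.
With the tool pointing down it reaches from about 0.375 to 0.9 m from the base axis. Payload 3.1 kg.
Tool frame: the origin (TCP) lies on the centre line of the jaws, within the pads' length; the fingertips stand 14 mm ahead of it and the grasp point (between the pads) lies 5 mm behind it; y points along the fingers, z is the direction in which the jaws open and shut, and the axes are right-handed (so a half turn about y gives the same grasp; the last joint's range is limited). The gripper opens to 87 mm and grips with 3 to 60 N. Pads are 19 mm wide; open, the fingers measure 117 mm over their backs; the gripper's body (75 mm by 190 mm) begins 51 mm behind the grasp point.
Start: joints at [-1.411, 0.527, 1.433, -0, 1.181, -0.178], TCP at [0.208, -0.589, 0.237] pointing down, gripper open.
Joint ranges: [-3.08, 3.08], [-0.75, 2.2], [0.22, 2.44], [-1.43, 4.57], [0, 2.65], [-2.85, 2.85]. Speed limits (rad/s): [2.79, 2.79, 3.14, 3.14, 3.14, 3.14].

INTERFACE

Orientations are given as a unit quaternion [x, y, z, w].
In Python, from rig import robot, vision gives the robot as it stands.
- The arm moves only by the shell command python3 -m crank 'ROWS' [FORCE]. ROWS is JSON, a list of rows, each a list of 7 numbers: the shift along the tool's x, y, z as a fraction of full scale, then the turn, a rotation vector about the tool's x, y, z as a fraction of full scale, then the gripper command: -1 is shut, 1 is fully open, values between are in proportion. In form: [[x, y, z, wx, wy, wz, grip], ...]. A call has 1 to 10 rows; each row is the pose to reach, as a shift and turn from the pose commanded when the call began, along the tool's axes at that moment, turning the shorter way round; what a row does not reach only later rows make up. Full scale, the value 1, is 50 cm for a shift and pi rad for a turn. A row lasts 1/8 s, in which the tool goes at most 62.5 mm and 10.7 degrees, less where a joint would pass 70% of its speed; a pose out of reach is approached as far as the arm can. A call with a number of a shift or a turn outside -1 to 1 is refused whole. A call with a gripper value outside its range is refused whole. The fingers move at their own pace and stop on an object; FORCE is the grip in N (left out, the last holds). Time passes only in rows, so rows that repeat a pose let the fingers close. It gives the time, the measured TCP pose, the force and the opening at its end, in the units of the state.
- robot.get_obs(): the state, without advancing time (a new reading comes with each control period).
- vision.camera(name): name is "scene" or "top"; returns the picture (384x512x3 uint8, blue, green, red); there is no depth.
- vision.camera_info(name): a dict with "vfov" (degrees; the focal length in pixels is half the picture's height over the tangent of half this angle, whatever the lens; pixels are square), "cx", "cy" (the principal point, pixels), "world_from_camera" (4x4, takes a point from camera to world coordinates). Camera axes: x right, y up, looking along -z (the intrinsics and any distortion apply to the point x, -y, -z); pixel columns grow to the right and rows downward; lengths in m; the calibration is good to about 2 mm. A picture is of the moment at which its call begins. camera_info takes no time and is no camera call.
- robot.hand_in(): hands the job in, once; it reports no verdict.
The state is a dict: "time": time; "q": joint angles; "joint_velocities": joint speeds; "joint_torque": joint torques, N m; "position": TCP position; "tool_rot": TCP orientation; "ft_force": force on the tool from outside, world axes, zero at the start; "moment": the same for the moment, N m; "grip_width": finger opening in m.
Only numpy, scipy, OpenCV 4.12 (cv2) and the standard library are available. Lean on these libraries where they do the work, as an engineer would, in place of code of your own. Each camera call takes 0.05 s, during which the arm holds its last target.

TASK

One spindle of the thread rack holds a bare core that has run out: lift it off and put it in the bin with the other spent cores, then take the full spool of thread that stands on the bench and lower it over the freed spindle, flange down, until it sits fully home on its seat. Lower it all the way and only then let go, do not let it drop; leave the part-used spool on its spindle and the shoe last, the wax tin and the awl where they are.

Things in the scene. Friction and masses are not known exactly. Their poses are not given: they have to be found in the camera images.
- empty_core_center (a point): Centre (half-way up, on the axis) of the spent bare white plastic core: a tube 24 mm across and 88 mm tall, 16 mm bore right through, with a flange 44 mm across and 4 mm thick round its foot, 22 g. It stands on one of the two spindles (either one). z points from flange to top: foot 44 mm below this point, top 44 mm above. From above it is gripped by the tube.
- full_spool_center (a point): Centre (half-way up, on the axis) of the full thread spool, loose on the bench, flange down: the same 88 mm core with 16 mm bore, wound to a straight hard cylinder 50 mm across from 4 to 80 mm above its foot (grip it there); foot flange 50 mm across, 24 mm tube bare for the top 8 mm; 110 to 220 g. z points from flange to top; foot 44 mm below this point.
- part_spool_center (a point): Centre (half-way up) of the part-used spool on the other spindle: same core, wound only 36 mm across, flange 44 mm. It stays there; it turns and rocks a little loosely on its spindle.
- rack: Thread rack, fixed to the bench: a beech block 100 x 230 x 22 mm, long side along its y; origin under its middle at bench height. On it stand two steel spindles 120 mm apart, 12 mm in diameter, tapering to 6 mm over the last 8 mm, each on a round seat (washer and felt) 6 mm high. Two small brass screw-eyes, 38 mm above the bench, stand at its front (-x) edge.
- spindle_a (a point): Middle of one spindle's seat (60 mm from the rack's middle along its +y): on the spindle axis at the seat's top face, 28 mm above the bench, where a mounted spool's foot rests; its centre is then 44 mm above this point. z up along the spindle, whose tip is 96 mm above this point. In the bore the spindle has 2 mm of play all round.
- spindle_b (a point): The same point for the other spindle (60 mm from the rack's middle along the rack's -y).
- bin_floor (a point): Middle of the inner floor of the fixed bin for spent cores, an open box 160 (x) by 220 (y) mm outside, 90 mm high, walls and floor 4 mm (the rim is 86 mm above this point). Two spent cores lie loose in it, 75 mm from the middle towards each short end, up to 48 mm above the bench; the middle is free. Bin and full spool stand on opposite sides of the rack; which is on which side varies.
- shoe_last: Bystander: a wooden shoe last 255 mm long, 90 mm wide and 100 mm high, standing on its sole. Origin under its heel end, at bench height; the toe is along its x.
- wax_tin: Bystander: a round flat metal tin with a slip lid, 75 mm across and 24 mm high. Origin under its middle.
- awl: Bystander: an awl with a wooden handle, 144 mm long and 25 mm thick, lying on the bench; origin under its middle, point along its x.
Things that resemble listed ones, but are neither listed nor needed, are in the scene too. Leave any blue or orange look-alike of the part that bears full_spool_center alone.

How it is judged:
On the way, in this order (a step that is already met when the one before it is completed fails the run):
1. the bare core has been lifted off its spindle (horizontal distance between empty_core_center and spindle_a above 0.03 m and horizontal distance between empty_core_center and spindle_b above 0.03 m), for 0.1 s.
2. the full spool sits home on the freed spindle (((horizontal distance between full_spool_center and spindle_a below 0.006 m and z of full_spool_center in the frame of spindle_a below 0.047 m) or (horizontal distance between full_spool_center and spindle_b below 0.006 m and z of full_spool_center in the frame of spindle_b below 0.047 m))), for 0.2 s.
At the end, for the whole second after the job is handed in: The full spool is on the freed spindle, flange down, its foot within 3 mm of the seat, its axis within 6 mm and 0.09 rad of the spindle, at rest; the bare core lies inside the bin, its centre below the rim; the part-used spool is still on its own spindle (((horizontal distance between full_spool_center and spindle_a below 0.006 m and z of full_spool_center in the frame of spindle_a below 0.047 m) or (horizontal distance between full_spool_center and spindle_b below 0.006 m and z of full_spool_center in the frame of spindle_b below 0.047 m)) and angle between full_spool_center's own z axis and vertical below 0.09 rad and linear speed of full_spool below 0.02 m/s and x of empty_core_center in the frame of bin_floor between -0.076 and 0.076 m and y of empty_core_center in the frame of bin_floor between -0.106 and 0.106 m and z of empty_core_center in the frame of bin_floor below 0.08 m and distance of part_spool_center from where it was at the start of the episode below 0.012 m); the robot touches nothing.
It fails at once if the full spool is dropped (falls faster than 0.35 m/s with no finger on it) (linear speed of full_spool above 0.35 m/s and contact force between the fingers and full_spool below 0.05 N).
It fails at once if the part-used spool is disturbed (moved more than 12 mm) (distance of part_spool_center from where it was at the start of the episode above 0.012 m).
It fails at once if the shoe last, the wax tin or the awl is pushed more than 20 mm (distance of any of shoe_last, wax_tin, awl from where it was at the start of the episode above 0.02 m).
It also fails if it takes over 64 s, if anything falls off the work surface, if the arm or the gripper's body presses on something with over 40 N, if the wrist force passes 120 N, or if a joint passes its speed limit or range.

## Working session

There is one attempt and no reset: what is moved stays moved. The work goes in short steps, Python scripts to look and compute and a shell command to move; the robot and the scene stay as the last step left them, time stands still between calls to the robot, and variables do not carry over. Pictures are saved under pics/ and viewed, and the job is handed in when it is done.

```bash
ls; mkdir -p pics; python3 - <<'E'
from rig import robot, vision
import cv2, numpy as np
np.set_printoptions(precision=4,suppress=True)
for n in ("scene","top"):
    cv2.imwrite(f"pics/{n}0.png",vision.camera(n)); i=vision.camera_info(n)
    print(n,i)
print(robot.get_obs())
E
```

```text
pics
scene {'vfov': 50.265959316740194, 'cx': 253.3815749176838, 'cy': 189.2919426633984, 'world_from_camera': array([[ 0.0308, -0.8532,  0.5206,  1.1318],
       [ 0.9995,  0.0225, -0.0222, -0.0304],
       [ 0.0072,  0.5211,  0.8535,  0.9811],
       [ 0.    ,  0.    ,  0.    ,  1.    ]])}
top {'vfov': 43.486187191692196, 'cx': 260.5998484387105, 'cy': 182.97707811910263, 'world_from_camera': array([[ 0.0694,  0.9765, -0.2041,  0.3497],
       [-0.9976,  0.0675, -0.0163, -0.0112],
       [-0.0021,  0.2047,  0.9788,  1.1633],
       [ 0.    ,  0.    ,  0.    ,  1.    ]])}
{'time': 0.1, 'q': array([-1.4105,  0.5284,  1.4338,  0.    ,  1.1814, -0.1785]), 'joint_velocities': array([ 0.0012, -0.0029, -0.0039,  0.0035,  0.0014,  0.0004]), 'joint_torque': array([ -0.0002, -44.0984, -17.7152,   0.0636,   0.0534,  -0.    ]), 'position': array([ 0.2076, -0.5888,  0.2356]), 'tool_rot': array([-0.1192,  0.6977, -0.6963,  0.1192]), 'ft_force': array([ 0.4726,  0.5082, -0.0049]), 'moment': array([-0.0102, -0.0238,  0.0087]), 'grip_width': 0.08715598210628361}
```

View pics/scene0.png

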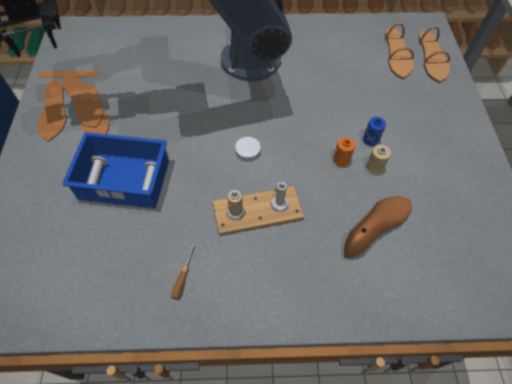

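View pics/top0.png

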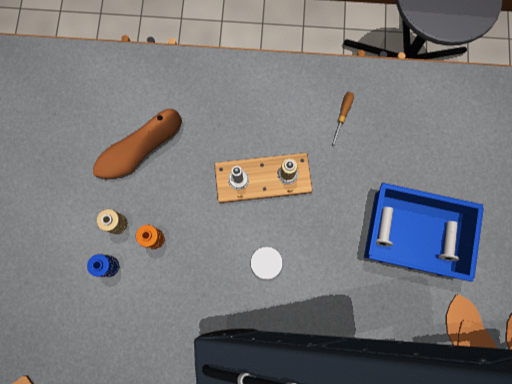

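The pictures show these candidates:
- **Full spool:** the tan spool at scene (378,158) / top (111,221). The look-alikes are orange (344,151 / 149,236) and blue (374,130 / 102,265), and the part-used tan one sits on a spindle (235,204 / 289,170).
- **Bare core:** the white one on the spindle at scene (280,195) / top (238,177). Two other spent cores lie in the bin.

I'll check these in close crops.

```bash
python3 - <<'E'
import cv2, numpy as np
t=cv2.imread("pics/top0.png"); s=cv2.imread("pics/scene0.png")
a=cv2.resize(t[140:280,80:320],None,fx=3.3,fy=3.3,interpolation=cv2.INTER_CUBIC)
b=cv2.resize(s[105:240,205:415],None,fx=3.8,fy=3.8,interpolation=cv2.INTER_CUBIC)
cv2.imwrite("pics/ct.png",a); cv2.imwrite("pics/cs.png",b)
E
```

```text
(no output)
```

View pics/ct.png

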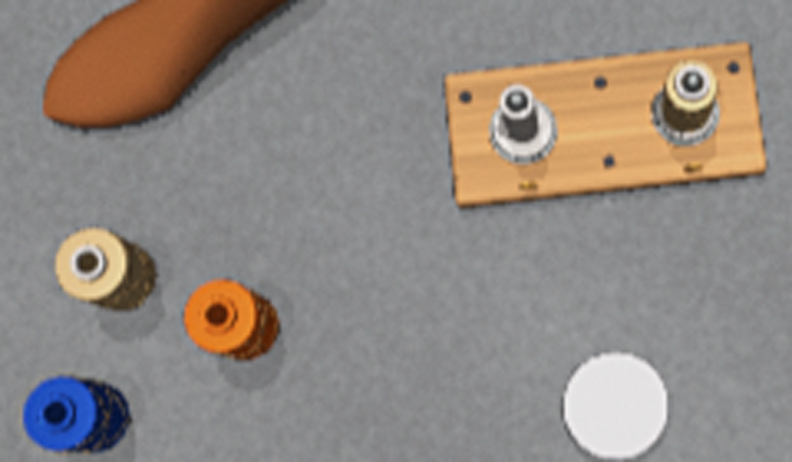

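View pics/cs.png

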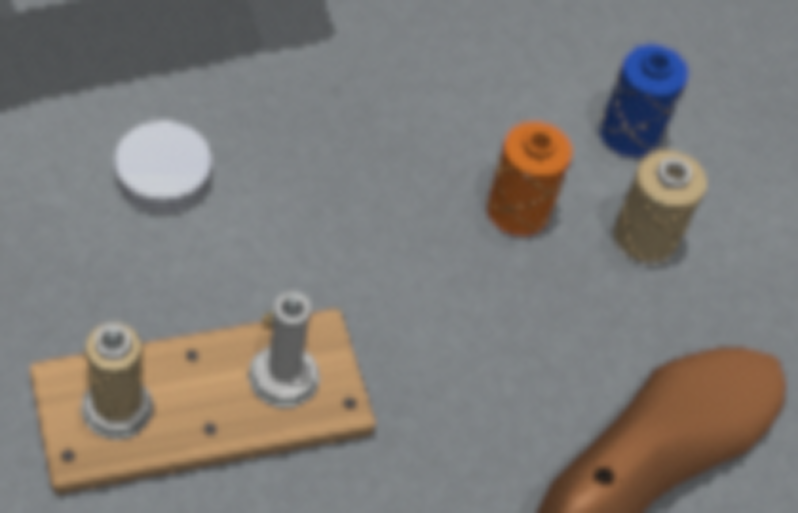

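```bash
cat > h.py <<'E'
import cv2, numpy as np
from rig import robot, vision
np.set_printoptions(precision=4,suppress=True)
def ray(n,uv):
    i=vision.camera_info(n); f=192/np.tan(np.radians(i["vfov"])/2); M=np.array(i["world_from_camera"])
    d=M[:3,:3]@np.array([(uv[0]-i["cx"])/f,-(uv[1]-i["cy"])/f,-1.]); return M[:3,3],d
def cast(n,uv,z):
    o,d=ray(n,uv); return o+d*(z-o[2])/d[2]
def tri(a,b):
    (o1,d1),(o2,d2)=ray("top",a),ray("scene",b)
    A=np.stack([d1,-d2],1); t=np.linalg.lstsq(A,o2-o1,rcond=None)[0]
    p,q=o1+t[0]*d1,o2+t[1]*d2; return (p+q)/2,np.linalg.norm(p-q)
def proj(n,P):
    i=vision.camera_info(n); f=192/np.tan(np.radians(i["vfov"])/2); M=np.array(i["world_from_camera"])
    c=M[:3,:3].T@(np.array(P)-M[:3,3]); return i["cx"]+f*c[0]/-c[2], i["cy"]-f*c[1]/-c[2]
E
python3 - <<'E'
from h import *
un=lambda X,Y,f,x0,y0:((X+.5)/f-.5+x0,(Y+.5)/f-.5+y0)
T=lambda X,Y:un(X,Y,3.3,80,140); S=lambda X,Y:un(X,Y,3.8,205,105)
for n,a,b,z in [("spool top ring",(88,262),(674,172),.088),("core top",(516,100),(292,306),.116),("part top",(693,80),(113,341),.116),("wax",(615,405),(163,158),.024)]:
    p,q=cast("top",T(*a),z),cast("scene",S(*b),z); print(n,p[:2],q[:2],*tri(T(*a),S(*b)))
C=[(444,75),(748,43),(766,171),(459,207)]
P=np.array([cast("top",T(*c),.022) for c in C]); print(P); print(np.linalg.norm(P-np.roll(P,-1,0),axis=1),P.mean(0))
C=[(375,431),(57,491),(32,365),(342,310)]
for c in C: print(cast("scene",S(*c),.022))
# masks: rack by hue, spool
for n in("top","scene"):
    im=cv2.imread(f"pics/{n}0.png"); h=cv2.cvtColor(im,cv2.COLOR_BGR2HSV)
    m=cv2.inRange(h,(8,50,110),(30,190,255)); m=cv2.morphologyEx(m,cv2.MORPH_CLOSE,np.ones((9,9)))
    for c in cv2.findContours(m,cv2.RETR_EXTERNAL,cv2.CHAIN_APPROX_NONE)[0]:
        if 100<cv2.contourArea(c)<9000: print(n,cv2.contourArea(c),cv2.minAreaRect(c))
E
```

```text
spool top ring [0.4674 0.347 ] [0.4706 0.3469] [0.4678 0.3484 0.0843] 0.0002442685204656677
core top [0.594  0.0631] [0.5938 0.0625] [0.5939 0.0628 0.1161] 0.0006851913751164555
part top [ 0.6161 -0.0556] [ 0.6174 -0.0551] [ 0.6165 -0.0554  0.1145] 0.0005843567498908555
wax [ 0.399 -0.018] [ 0.3998 -0.0181] [ 0.3991 -0.0181  0.0231] 0.00013055755068071696
[[ 0.6312  0.1245  0.022 ]
 [ 0.6712 -0.0988  0.022 ]
 [ 0.5753 -0.1168  0.022 ]
 [ 0.5333  0.1048  0.022 ]]
[0.2269 0.0975 0.2256 0.0999] [0.6027 0.0034 0.022 ]
[0.639  0.1233 0.022 ]
[ 0.6787 -0.0964  0.022 ]
[ 0.5798 -0.1154  0.022 ]
[0.5398 0.1087 0.022 ]
top 1214.5 ((461.053466796875, 321.5498962402344), (43.717105865478516, 42.44994354248047), 43.02506637573242)
top 382.5 ((110.55973815917969, 220.10398864746094), (27.605384826660156, 22.217344284057617), 3.814074993133545)
top 3678.0 ((262.71343994140625, 176.92074584960938), (40.417945861816406, 94.8606948852539), 83.6598129272461)
top 1776.0 ((135.61154174804688, 144.8577117919922), (30.34620475769043, 103.05430603027344), 52.12501525878906)
top 165.5 ((346.4000244140625, 1
[... 542 characters left out ...]
5 ((257.4118347167969, 206.9237518310547), (37.72889709472656, 87.07508087158203), 79.50852966308594)
scene 192.0 ((381.10003662109375, 151.80001831054688), (17.8885440826416, 13.86362075805664), 26.56505012512207)
scene 113.5 ((346.6000061035156, 146.70001220703125), (22.360679626464844, 19.230182647705078), 63.43495178222656)
scene 436.0 ((95.0, 120.0), (24.0, 28.0), 90.0)
scene 2258.5 ((67.0, 105.0), (70.0, 60.0), 90.0)
scene 111.0 ((17.5, 57.5), (5.0, 35.0), 90.0)
scene 923.0 ((435.2309265136719, 53.36601257324219), (54.90611267089844, 25.156862258911133), 78.31063079833984)
scene 942.0 ((399.95196533203125, 49.639739990234375), (55.31051254272461, 25.243267059326172), 82.40535736083984)
```

```bash
python3 - <<'E'
from h import *
from scipy.spatial.transform import Rotation as R
t=cv2.imread("pics/top0.png"); h=cv2.cvtColor(t,cv2.COLOR_BGR2HSV); s=cv2.imread("pics/scene0.png"); hs=cv2.cvtColor(s,cv2.COLOR_BGR2HSV)
def blob(hh,box,lo,hi):
    x0,y0,x1,y1=box; m=cv2.inRange(hh[y0:y1,x0:x1],lo,hi)
    c=max(cv2.findContours(m,cv2.RETR_EXTERNAL,cv2.CHAIN_APPROX_NONE)[0],key=cv2.contourArea)
    (x,y),ax,an=cv2.fitEllipse(c); return (x+x0,y+y0),ax
print("spool tan px",t[214,104],h[214,104],h[232,116], hs[150,378])
for lo in [(12,40,150),(12,40,170)]:
  for n,hh,b in [("top",h,(90,200,130,240)),("scene",hs,(362,138,395,178))]:
    c,ax=blob(hh,b,lo,(35,160,255)); print(n,"spool top",c,ax,cast(n,c,.080))
c,ax=blob(h,(130,218,170,255),(5,150,190),(20,255,255));print("orange",c,ax,cast("top",c,.08))
c,ax=blob(h,(80,248,125,282),(100,120,150),(130,255,255));print("blue",c,ax,cast("top",c,.08))
m=cv2.inRange(h,(100,120,60),(130,255,255));m[:,:330]=0
c=max(cv2.findContours(m,cv2.RETR_EXTERNAL,cv2.CHAIN_APPROX_NONE)[0],key=cv2.contourArea)
hull=cv2.convexHull(c); q=cv2.approxPolyDP(hull,6,True)[:,0]
print("bin",q)
for p in q: print(p,cast("top",p,.09))
m=cv2.inRange(hs,(100,120,40),(130,255,255));m[:,180:]=0;m[:130]=0
c=max(cv2.findContours(m,cv2.RETR_EXTERNAL,cv2.CHAIN_APPROX_NONE)[0],key=cv2.contourArea)
for p in cv2.approxPolyDP(cv2.convexHull(c),6,True)[:,0]: print("s",p,cast("scene",p,.09))
for z in(.1,):
  for p in [(182,115),(178,135),(120,176),(95,165),(100,152)]: print("last",cast("top",p,z)[:2])
o=robot.get_obs(); print(R.from_quat(o["tool_rot"]).as_matrix())
E
```

```text
spool tan px [165 202 226] [ 18  69 226] [ 20 117  70] [ 18  24 139]
top spool top (106.98477172851562, 219.52305030822754) (20.27145004272461, 21.80485725402832) [0.4673 0.348  0.08  ]
scene spool top (381.5408573150635, 151.45513725280762) (12.819819450378418, 17.454030990600586) [0.4699 0.348  0.08  ]
top spool top (106.94259643554688, 219.4676399230957) (20.076366424560547, 21.468753814697266) [0.4674 0.3481 0.08  ]
scene spool top (381.5391845703125, 151.25470638275146) (11.843173027038574, 16.161706924438477) [0.4692 0.3481 0.08  ]
orange (146.16403007507324, 235.1512851715088) (19.952091217041016, 21.113801956176758) [0.4383 0.2553 0.08  ]
blue (97.49946784973145, 264.87414741516113) (20.366653442382812, 21.920289993286133) [0.3652 0.3554 0.08  ]
bin [[382 183]
 [482 204]
 [472 281]
 [368 257]]
[382 183] [ 0.5925 -0.269   0.09  ]
[482 204] [ 0.5596 -0.4947  0.09  ]
[472 281] [ 0.3873 -0.4688  0.09  ]
[368 257] [ 0.4234 -0.2412  0.09  ]
s [ 85 133] [ 0.393  -0.4687  0.09  ]
s [165 141] [ 0.4266 -0.2449  0.09  ]
s [154 207] [ 0.6331 -0.2553  0.09  ]
s [ 80 199] [ 0.6052 -0.4425  0.09  ]
s [ 63 184] [ 0.5595 -0.4942  0.09  ]
last [0.72   0.2001]
last [0.671  0.2043]
last [0.5656 0.3253]
last [0.5871 0.3854]
last [0.6183 0.3783]
[[-0.9431 -0.0003  0.3324]
 [-0.3324  0.0019 -0.9431]
 [-0.0004 -1.     -0.0019]]
```

```bash
cat >> h.py <<'E'
from scipy.spatial.transform import Rotation as R
def go(P,yaw=None):
    "fractions for the next call from the measured pose; yaw of jaw axis in deg"
    o=robot.get_obs(); M=R.from_quat(o["tool_rot"]).as_matrix()
    d=M.T@(np.array(P)-o["position"])/.5
    w=np.zeros(3)
    if yaw is not None:
        c,s=np.cos(np.radians(yaw)),np.sin(np.radians(yaw)); z=np.array([c,s,0]); y=np.array([0,0,-1.]); 
        G=np.stack([np.cross(y,z),y,z],1); w=R.from_matrix(M.T@G).as_rotvec()/np.pi
    print("pos",o["position"],"t",o["time"],"frac",d,w)
E
python3 -c "
from h import *
go([.400,-.263,.2356],-45)"
```

```text
pos [ 0.2076 -0.5888  0.2356] t 0.1 frac [-0.5794  0.0012 -0.4867] [ 0.0006 -0.1421 -0.0002]
```

```bash
r="[-0.58,0,-0.487,0,-0.142,0,1]"; python3 -m crank '[[-0.58,0,-0.487,0,-0.142,0,1],[-0.58,0,-0.487,0,-0.142,0,1],[-0.58,0,-0.487,0,-0.142,0,1],[-0.58,0,-0.487,0,-0.142,0,1],[-0.58,0,-0.487,0,-0.142,0,1],[-0.58,0,-0.487,0,-0.142,0,1],[-0.58,0,-0.487,0,-0.142,0,1]]' 15
python3 -c "
from h import *
go([.5935,.063,.2356],-45)"
```

```text
time: 0.98
position: [0.4011, -0.2591, 0.2362]
tool_rot: [-0.273, 0.653, -0.652, 0.272]
ft_force: [0.0, -0.5, 0.2]
grip_width: 0.0869
pos [ 0.4011 -0.2591  0.2362] t 0.975 frac [-0.7287  0.0022 -0.1792] [ 0.0008  0.0018 -0.0002]
```

```bash
python3 -m crank '[[-0.729,0,-0.179,0,0,0,1],[-0.729,0,-0.179,0,0,0,1],[-0.729,0,-0.179,0,0,0,1],[-0.729,0,-0.179,0,0,0,1],[-0.729,0,-0.179,0,0,0,1],[-0.729,0,-0.179,0,0,0,1],[-0.729,0,-0.179,0,0,0,1],[-0.729,0,-0.179,0,0,0,1]]' 15
python3 - <<'E'
from h import *
go([.5935,.063,.2356],-45)
for n in("top","scene"):
    im=vision.camera(n); u,v=map(int,proj(n,[.594,.063,.13])); c=im[max(v-75,0):v+75,max(u-90,0):u+90]
    cv2.imwrite(f"pics/{n}1.png",cv2.resize(c,None,fx=4,fy=4,interpolation=cv2.INTER_CUBIC))
E
```

```text
time: 1.98
position: [0.5945, 0.0565, 0.2359]
tool_rot: [0.271, -0.653, 0.653, -0.27]
ft_force: [-0.7, -0.9, -1.1]
grip_width: 0.087
pos [0.5945 0.0565 0.2359] t 1.975 frac [-0.0077  0.0006 -0.0106] [ 0.0002 -0.0002  0.0005]
```

View pics/scene1.png

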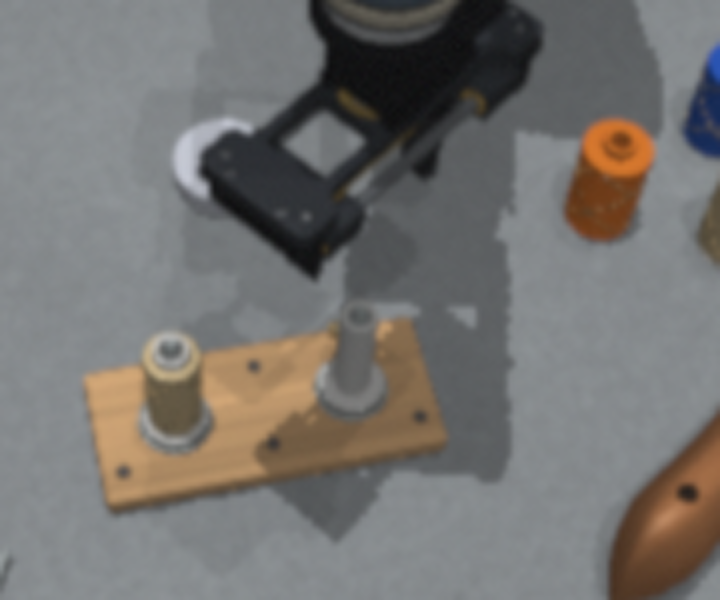

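The arm is above the core, which stands alone on its spindle. I'll align and check again before going down.

```bash
python3 -m crank '[[-0.008,0,-0.011,0,0,0,1],[-0.008,0.1,-0.011,0,0,0,1],[-0.008,0.1,-0.011,0,0,0,1],[-0.008,0.1,-0.011,0,0,0,1]]'
python3 -c "
from h import *
go([.5935,.063,.092],-45)"
```

```text
time: 2.58
position: [0.5944, 0.0638, 0.1876]
tool_rot: [0.27, -0.653, 0.654, -0.271]
ft_force: [0.4, -0.2, -0.2]
grip_width: 0.0868
pos [0.5944 0.0638 0.1876] t 2.575 frac [ 0.0026  0.1912 -0.0002] [-0.0003 -0.0004 -0.0002]
```

```bash
python3 -m crank '[[0.002,0.1,0,0,0,0,1],[0.002,0.191,0,0,0,0,1],[0.002,0.191,0,0,0,0,1],[0.002,0.191,0,0,0,0,-1],[0.002,0.191,0,0,0,0,-1],[0.002,0.191,0,0,0,0,-1],[0.002,0.191,0,0,0,0,-1],[0.002,0.191,0,0,0,0,-1]]' 12
python3 -c "
from h import *
go([.5935,.063,.25],-45)"
```

```text
time: 3.58
position: [0.5933, 0.0636, 0.0914]
tool_rot: [0.27, -0.653, 0.653, -0.271]
ft_force: [0.2, 0.4, 0.7]
grip_width: 0.045
pos [0.5933 0.0636 0.0914] t 3.575 frac [ 0.0004 -0.3173  0.0012] [-0.0001 -0.0001 -0.0001]
```

Still closing, so I'll hold a few more rows.

```bash
python3 -m crank '[[0,0,0,0,0,0,-1],[0,0,0,0,0,0,-1],[0,0,0,0,0,0,-1],[0,0,0,0,0,0,-1],[0,0,0,0,0,0,-1],[0,0,0,0,0,0,-1],[0,0,0,0,0,0,-1]]' 12
```

```text
time: 4.45
position: [0.5932, 0.0635, 0.0911]
tool_rot: [0.27, -0.653, 0.653, -0.27]
ft_force: [0.8, 0.2, -1.1]
grip_width: 0.0231
```

```bash
python3 -m crank '[[0,-0.04,0,0,0,0,-1],[0,-0.1,0,0,0,0,-1],[0,-0.17,0,0,0,0,-1],[0,-0.24,0,0,0,0,-1],[0,-0.32,0,0,0,0,-1],[0,-0.32,0,0,0,0,-1],[0,-0.32,0,0,0,0,-1]]'
python3 - <<'E'
from h import *
go([.492,-.369,.251],-45)
for n in("top","scene"):
    im=vision.camera(n); cv2.imwrite(f"pics/{n}2f.png",im);u,v=map(int,proj(n,[.594,.063,.15])); c=im[max(v-75,0):v+75,max(u-90,0):u+90]
    cv2.imwrite(f"pics/{n}2.png",cv2.resize(c,None,fx=4,fy=4,interpolation=cv2.INTER_CUBIC))
E
```

```text
time: 5.32
position: [0.5925, 0.0636, 0.2506]
tool_rot: [-0.271, 0.654, -0.653, 0.27]
ft_force: [0.1, -0.5, -0.7]
grip_width: 0.0233
pos [0.5925 0.0636 0.2506] t 5.325 frac [ 0.7537 -0.0007  0.4701] [ 0.0003 -0.0001  0.0002]
```

View pics/scene2.png

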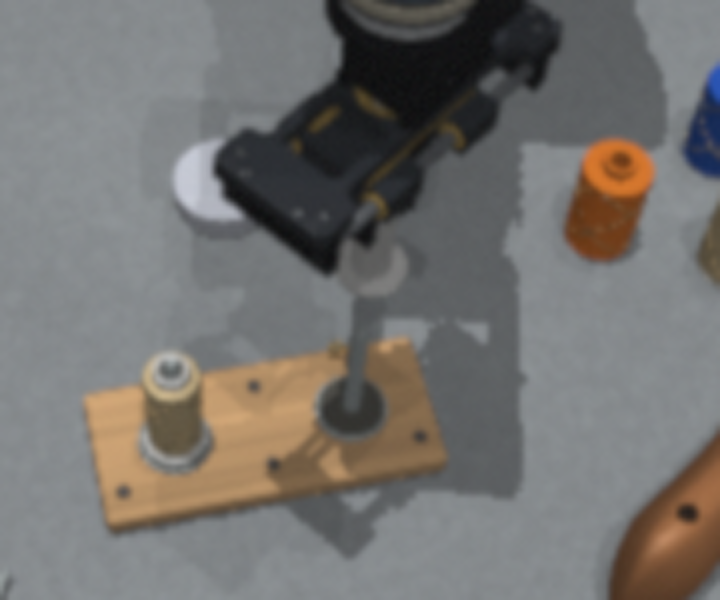

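The core hangs in the jaws at about (370,260) in the crop, and its spindle is bare. On to the bin.

```bash
python3 -m crank '[[0.754,0,0.47,0,0,0,-1],[0.754,0,0.47,0,0,0,-1],[0.754,0,0.47,0,0,0,-1],[0.754,0,0.47,0,0,0,-1],[0.754,0,0.47,0,0,0,-1],[0.754,0,0.47,0,0,0,-1],[0.754,0,0.47,0,0,0,-1],[0.754,0,0.47,0,0,0,-1],[0.754,0,0.47,0,0,0,-1]]'
python3 - <<'E'
from h import *
go([.492,-.369,.073],-45)
im=vision.camera("scene"); cv2.imwrite("pics/s3f.png",im)
cv2.imwrite("pics/s3.png",cv2.resize(im[70:230,40:220],None,fx=3.7,fy=3.7,interpolation=cv2.INTER_CUBIC))
im=vision.camera("top"); cv2.imwrite("pics/t3f.png",im)
# bare spindle a : seat & shaft in top
cv2.imwrite("pics/t3.png",cv2.resize(im[145:215,205:325],None,fx=6,fy=6,interpolation=cv2.INTER_CUBIC))
c=cv2.imread("pics/s3f.png")[170:240,205:315]
cv2.imwrite("pics/s3r.png",cv2.resize(c,None,fx=7,fy=7,interpolation=cv2.INTER_CUBIC))
E
```

```text
time: 6.55
position: [0.4918, -0.3688, 0.2495]
tool_rot: [-0.27, 0.655, -0.652, 0.27]
ft_force: [0.0, -0.2, -0.5]
grip_width: 0.0232
pos [ 0.4918 -0.3688  0.2495] t 6.55 frac [0.0003 0.353  0.0018] [ 0.0011 -0.0006 -0.0002]
```

View pics/s3.png

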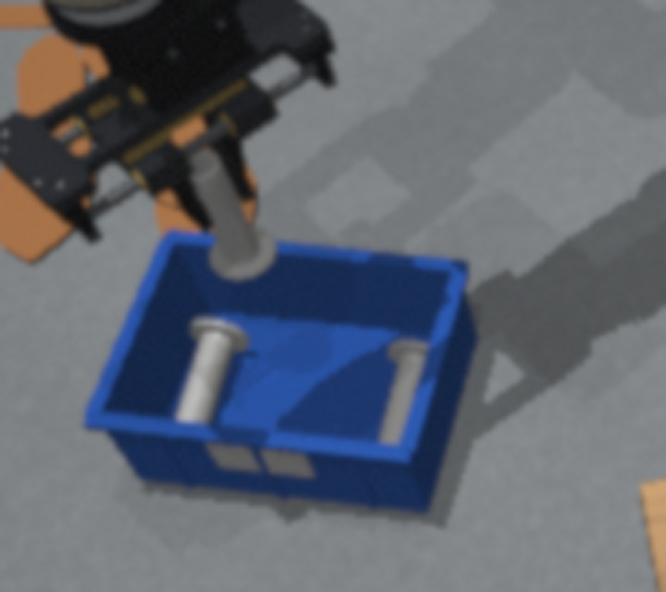

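View pics/t3.png

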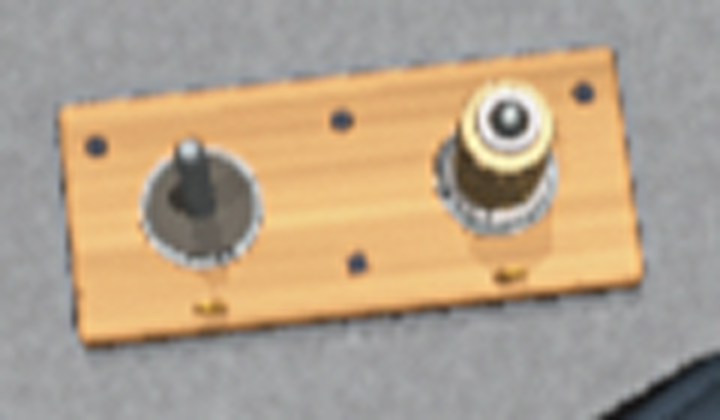

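View pics/s3r.png

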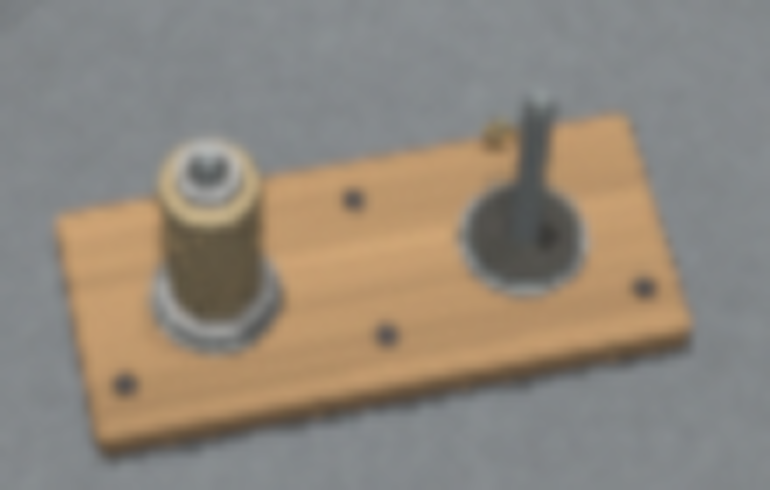

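```bash
python3 -m crank '[[0,0.09,0.002,0,0,0,-1],[0,0.18,0.002,0,0,0,-1],[0,0.27,0.002,0,0,0,-1],[0,0.34,0.002,0,0,0,-1],[0,0.359,0.002,0,0,0,-1],[0,0.359,0.002,0,0,0,-1],[0,0.359,0.002,0,0,0,0],[0,0.359,0.002,0,0,0,0],[0,0.359,0.002,0,0,0,0],[0,0.359,0.002,0,0,0,0]]'
python3 - <<'E'
from h import *
go([.492,-.369,.25],-45)
T=lambda X,Y:((X+.5)/6-.5+205,(Y+.5)/6-.5+145); S=lambda X,Y:((X+.5)/7-.5+205,(Y+.5)/7-.5+170)
for n,a,b,z in [("seat",(202,206),(524,237),.028),("tip",(190,151),(540,100),.122),("parttop",(510,119),(206,172),.116)]:
    print(n,cast("top",T(*a),z)[:2],cast("scene",S(*b),z)[:2],*tri(T(*a),S(*b)))
im=vision.camera("scene")
cv2.imwrite("pics/s4.png",cv2.resize(im[70:230,40:220],None,fx=3.7,fy=3.7,interpolation=cv2.INTER_CUBIC))
E
```

```text
time: 7.9
position: [0.4934, -0.3701, 0.072]
tool_rot: [0.27, -0.653, 0.654, -0.27]
ft_force: [0.1, 0.2, 0.7]
grip_width: 0.0427
pos [ 0.4934 -0.3701  0.072 ] t 7.9 frac [ 0.0003 -0.3559 -0.0032] [-0.0003 -0.0002  0.    ]
seat [0.5927 0.0622] [0.5965 0.0626] [0.5938 0.0628 0.0231] 0.00053171995060627
tip [0.5931 0.0622] [0.5938 0.0627] [0.5933 0.0625 0.1212] 0.000462542566264761
parttop [ 0.6149 -0.0556] [ 0.6168 -0.056 ] [ 0.6155 -0.0559  0.1138] 0.0003924520740463847
```

View pics/s4.png

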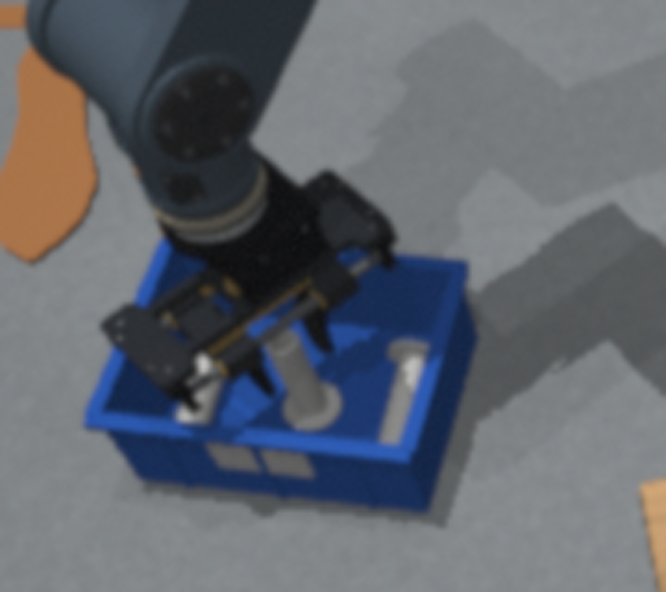

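```bash
python3 -m crank '[[0,-0.06,0,0,0,0,0.1],[0,-0.16,0,0,0,0,0.1],[0,-0.27,0,0,0,0,0.1],[0,-0.34,0,0,0,0,0.1],[-0.25,-0.36,-0.25,0,0,0,1],[-0.5,-0.36,-0.5,0,0,0,1],[-0.5,-0.36,-0.5,0,0,0,1],[-0.5,-0.36,-0.5,0,0,0,1],[-0.5,-0.36,-0.5,0,0,0,1],[-0.5,-0.36,-0.5,0,0,0,1]]' 20
python3 - <<'E'
from h import *
go([.468,.348,.20],-45)
im=vision.camera("scene")
cv2.imwrite("pics/s5.png",cv2.resize(im[70:250,40:420],None,fx=2.1,fy=2.1,interpolation=cv2.INTER_CUBIC))
E
```

```text
time: 9.2
position: [0.4926, -0.0137, 0.2517]
tool_rot: [-0.271, 0.653, -0.653, 0.271]
ft_force: [1.2, -0.7, 0.1]
grip_width: 0.0864
pos [ 0.4926 -0.0137  0.2517] t 9.2 frac [-0.4772  0.1038 -0.5458] [ 0.0002  0.0003 -0.    ]
```

View pics/s5.png

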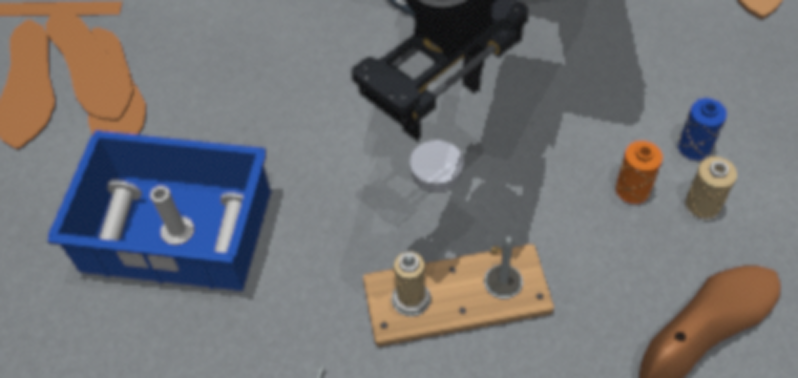

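The core stands free in the middle of the bin, at crop (172,215). Next, over the spool.

```bash
python3 -m crank '[[-0.477,0.05,-0.546,0,0,0,1],[-0.477,0.1,-0.546,0,0,0,1],[-0.477,0.1,-0.546,0,0,0,1],[-0.477,0.1,-0.546,0,0,0,1],[-0.477,0.1,-0.546,0,0,0,1],[-0.477,0.1,-0.546,0,0,0,1],[-0.477,0.1,-0.546,0,0,0,1],[-0.477,0.1,-0.546,0,0,0,1],[-0.477,0.1,-0.546,0,0,0,1]]'
python3 - <<'E'
from h import *
go([.468,.348,.057],-45)
for n in("top","scene"):
    im=vision.camera(n); u,v=map(int,proj(n,[.468,.348,.1])); c=im[max(v-75,0):v+75,max(u-90,0):u+90]
    cv2.imwrite(f"pics/{n}6.png",cv2.resize(c,None,fx=4,fy=4,interpolation=cv2.INTER_CUBIC))
E
```

```text
time: 10.38
position: [0.4696, 0.3439, 0.2018]
tool_rot: [0.27, -0.653, 0.654, -0.27]
ft_force: [-0.0, 0.4, -0.8]
grip_width: 0.087
pos [0.4696 0.3439 0.2018] t 10.375 frac [-0.0037  0.2895 -0.0081] [-0.0001 -0.0008  0.0001]
```

View pics/scene6.png

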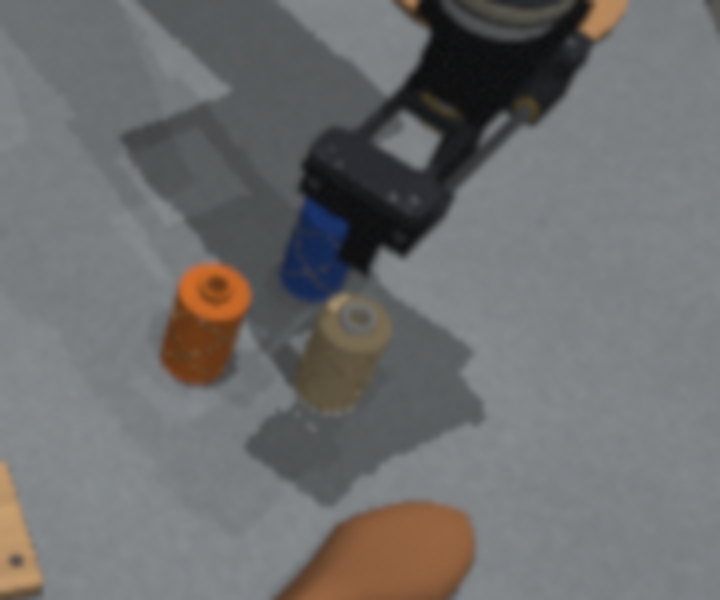

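View pics/top6.png

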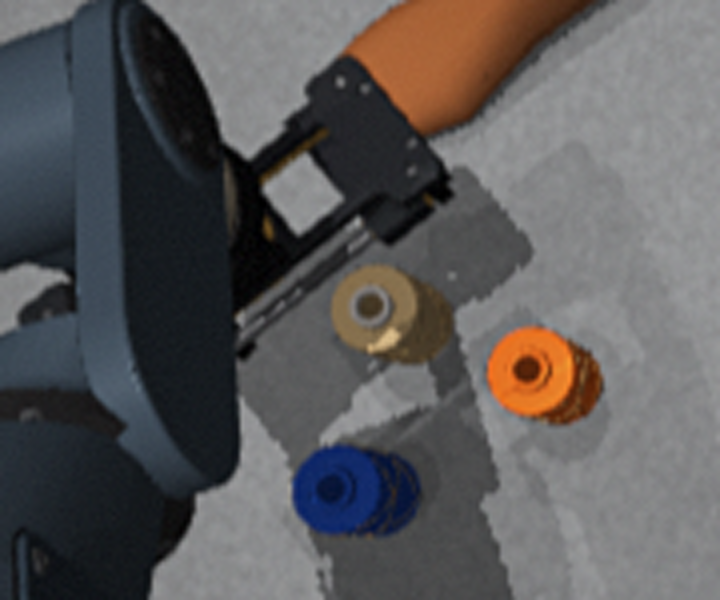

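```bash
python3 -m crank '[[-0.004,0,-0.008,0,0,0,1],[-0.004,0.05,-0.008,0,0,0,1],[-0.004,0.08,-0.008,0,0,0,1],[-0.004,0.08,-0.008,0,0,0,1],[-0.004,0.08,-0.008,0,0,0,1]]' 25
python3 -c "
from h import *
go([.468,.348,.062],-45)"
```

```text
time: 11.1
position: [0.4682, 0.3498, 0.162]
tool_rot: [-0.27, 0.653, -0.653, 0.271]
ft_force: [-0.7, -0.8, 1.2]
grip_width: 0.087
pos [0.4682 0.3498 0.162 ] t 11.1 frac [0.003  0.1999 0.0022] [-0.0001 -0.0002 -0.0003]
```

```bash
python3 -m crank '[[0.003,0.06,0.002,0,0,0,1],[0.003,0.13,0.002,0,0,0,1],[0.003,0.18,0.002,0,0,0,1],[0.003,0.2,0.002,0,0,0,1],[0.003,0.2,0.002,0,0,0,1],[0.003,0.2,0.002,0,0,0,1]]' 25
python3 - <<'E'
from h import *
go([.468,.348,.062],-45)
im=vision.camera("scene"); u,v=map(int,proj("scene",[.468,.348,.1])); c=im[max(v-75,0):v+75,max(u-90,0):u+90]
cv2.imwrite(f"pics/s7.png",cv2.resize(c,None,fx=4,fy=4,interpolation=cv2.INTER_CUBIC))
E
```

```text
time: 11.85
position: [0.4684, 0.3483, 0.0628]
tool_rot: [-0.27, 0.653, -0.653, 0.271]
ft_force: [-0.8, -0.1, -0.2]
grip_width: 0.087
pos [0.4684 0.3483 0.0628] t 11.85 frac [ 0.001   0.0015 -0.    ] [-0.0003 -0.0002 -0.0008]
```

View pics/s7.png

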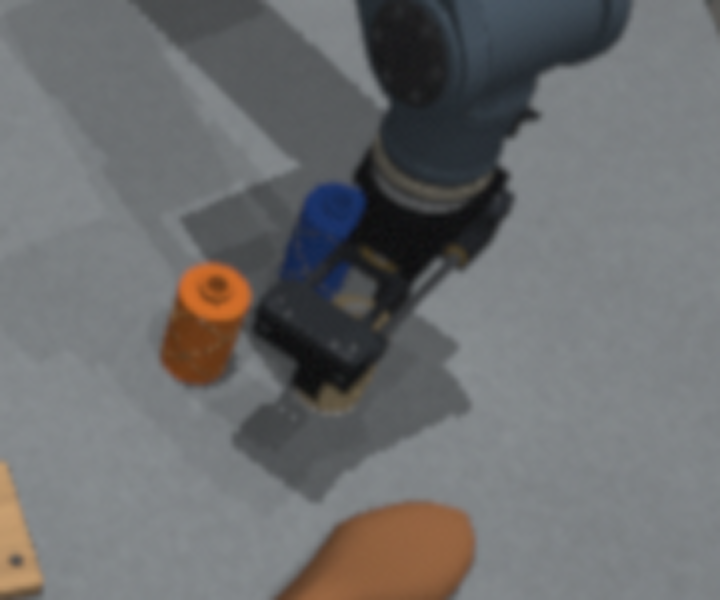

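The spool is between the open fingers, with the neighbours and the last clear. Closing.

```bash
python3 -m crank '[[0,0,0,0,0,0,-1],[0,0,0,0,0,0,-1],[0,0,0,0,0,0,-1],[0,0,0,0,0,0,-1],[0,0,0,0,0,0,-1],[0,0,0,0,0,0,-1],[0,0,0,0,0,0,-1],[0,0,0,0,0,0,-1],[0,0,0,0,0,0,-1]]' 25; python3 -c "
from h import *
go([.468,.348,.232],-45)"
```

```text
time: 13.02
position: [0.4675, 0.3478, 0.0615]
tool_rot: [0.27, -0.653, 0.653, -0.27]
ft_force: [-0.3, -1.2, 1.0]
grip_width: 0.0488
pos [0.4675 0.3478 0.0615] t 13.025 frac [-0.001  -0.3409  0.0005] [-0.     -0.0002  0.    ]
```

```bash
python3 -m crank '[[0,-0.03,0,0,0,0,-1],[0,-0.08,0,0,0,0,-1],[0,-0.15,0,0,0,0,-1],[0,-0.22,0,0,0,0,-1],[0,-0.29,0,0,0,0,-1],[0,-0.34,0,0,0,0,-1],[0,-0.34,0,0,0,0,-1],[0,-0.34,0,0,0,0,-1]]' 25; python3 -c "
from h import *
go([.5933,.0624,.232],-45)"
```

```text
time: 14.02
position: [0.4666, 0.3475, 0.2309]
tool_rot: [0.271, -0.653, 0.653, -0.27]
ft_force: [-1.1, 0.0, -2.1]
grip_width: 0.0486
pos [0.4666 0.3475 0.2309] t 14.025 frac [ 0.2237 -0.0022  0.5825] [ 0.0002 -0.0001  0.0005]
```

```bash
python3 -m crank '[[0.022,0,0.058,0,0,0,-1],[0.056,0,0.146,0,0,0,-1],[0.09,0,0.233,0,0,0,-1],[0.123,0,0.32,0,0,0,-1],[0.157,0,0.408,0,0,0,-1],[0.19,0,0.495,0,0,0,-1],[0.213,0,0.555,0,0,0,-1],[0.224,0,0.583,0,0,0,-1],[0.224,0,0.583,0,0,0,-1],[0.224,0,0.583,0,0,0,-1]]' 25
python3 - <<'E'
from h import *
go([.5933,.0624,.19],-45)
for n in("top","scene"):
    im=vision.camera(n); cv2.imwrite(f"pics/{n}8f.png",im); u,v=map(int,proj(n,[.594,.063,.15])); c=im[max(v-65,0):v+85,max(u-90,0):u+90]
    cv2.imwrite(f"pics/{n}8.png",cv2.resize(c,None,fx=4,fy=4,interpolation=cv2.INTER_CUBIC)); print(n,u,v)
E
```

```text
time: 15.28
position: [0.5932, 0.0638, 0.231]
tool_rot: [-0.271, 0.654, -0.653, 0.27]
ft_force: [-0.5, -0.5, -1.6]
grip_width: 0.0491
pos [0.5932 0.0638 0.231 ] t 15.275 frac [0.0018 0.082  0.0022] [0.0006 0.0002 0.0002]
top 235 166
scene 282 177
```

View pics/scene8.png

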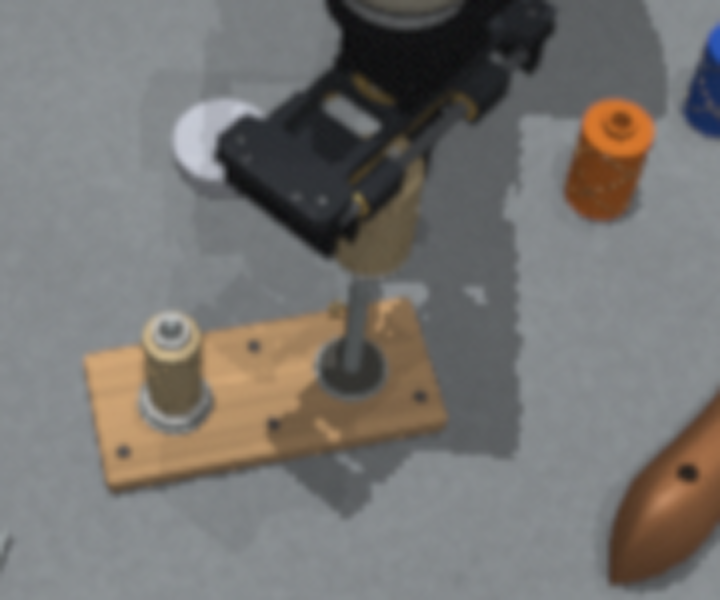

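View pics/top8.png

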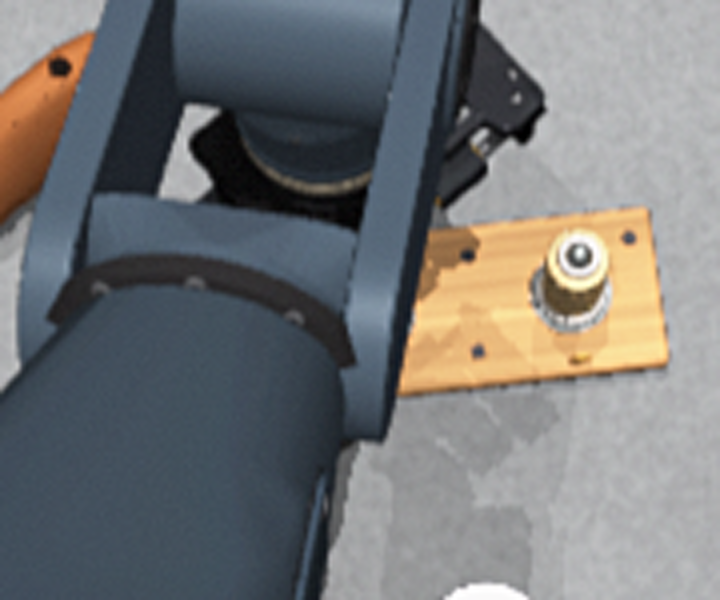

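Before lowering, I'll check where the spool's foot actually is relative to the TCP, from its lower outline in the scene view.

```bash
python3 - <<'E'
from h import *
im=cv2.imread("pics/scene8f.png"); h=cv2.cvtColor(im,cv2.COLOR_BGR2HSV)
x0,y0,x1,y1=265,140,310,190
m=cv2.inRange(h[y0:y1,x0:x1],(12,55,50),(30,200,220)); n,l,st,_=cv2.connectedComponentsWithStats(m)
k=1+st[1:,4].argmax(); m=(l==k)
for r in range(m.shape[0]):
    c=np.where(m[r])[0]
    if len(c): print(r+y0,c.min()+x0,c.max()+x0,end=" | ")
print()
a=np.linspace(0,2*np.pi,73)
for (dx,dy) in [(0,0),(.003,0),(0,.003)]:
    p=robot.get_obs()["position"]
    q=np.array([proj("scene",[p[0]+dx+.025*np.cos(t),p[1]+dy+.025*np.sin(t),.1695]) for t in a])
    print(q.min(0),q.max(0))
cv2.imwrite("pics/s8z.png",cv2.resize(im[y0:y1,x0:x1],None,fx=12,fy=12,interpolation=cv2.INTER_NEAREST))
E
```

```text
152 295 297 | 153 294 297 | 154 294 297 | 155 293 297 | 156 293 297 | 157 292 296 | 158 292 296 | 159 292 296 | 160 280 296 | 161 280 296 | 162 281 295 | 163 282 295 | 164 282 295 | 165 282 295 | 166 282 295 | 167 282 295 | 168 282 294 | 169 282 294 | 170 281 294 | 171 281 294 | 172 276 294 | 173 276 293 | 174 276 293 | 175 276 293 | 176 277 292 | 177 277 291 | 178 279 290 | 179 280 289 | 180 285 285 | 
[273.0651 164.4934] [294.0534 181.9707]
[273.1355 165.5161] [294.1575 183.0494]
[274.3215 164.4671] [295.3098 181.9424]
```

View pics/s8z.png

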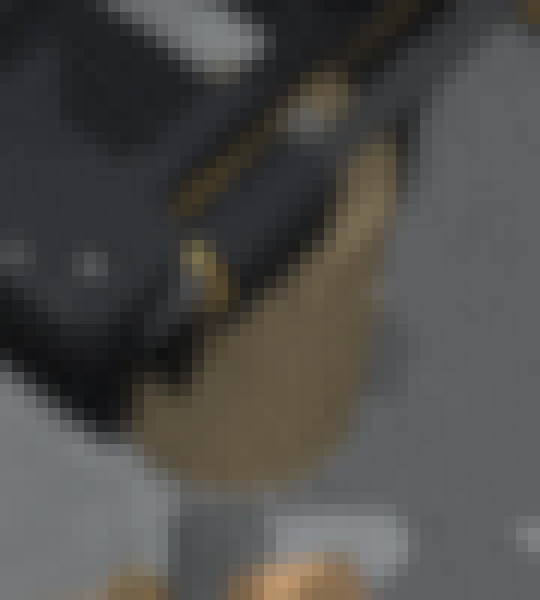

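```bash
python3 -m crank '[[0.002,0.02,0.002,0,0,0,-1],[0.002,0.05,0.002,0,0,0,-1],[0.002,0.08,0.002,0,0,0,-1],[0.002,0.08,0.002,0,0,0,-1]]' 25
python3 - <<'E'
from h import *
o=robot.get_obs(); print(o["ft_force"],o["moment"])
go([.5933,.0624,.1765],-45)
im=vision.camera("scene"); cv2.imwrite("pics/s9.png",cv2.resize(im[145:220,245:320],None,fx=8,fy=8,interpolation=cv2.INTER_CUBIC))
E
```

```text
time: 15.88
position: [0.5927, 0.0612, 0.1893]
tool_rot: [-0.272, 0.654, -0.653, 0.269]
ft_force: [-0.7, 0.2, -0.5]
grip_width: 0.0485
[-0.6594  0.2217 -0.52  ] [-0.051   0.0161  0.0641]
pos [0.5927 0.0612 0.1893] t 15.875 frac [-0.0026  0.0256 -0.0008] [ 0.0012 -0.0001  0.001 ]
```

View pics/s9.png

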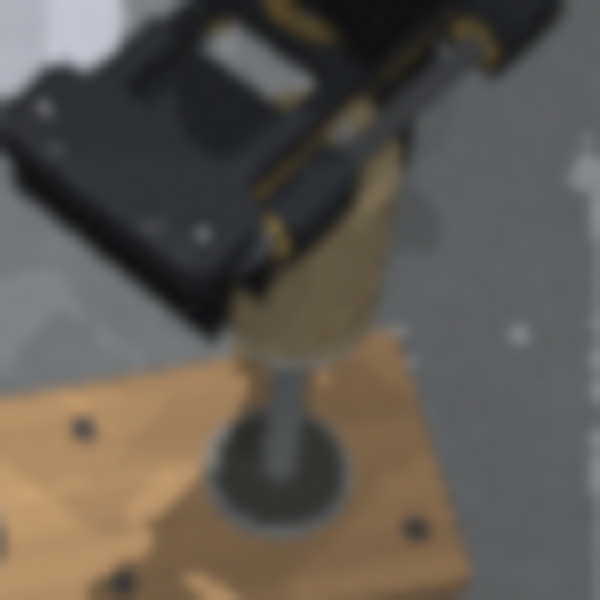

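The spool is in line with the spindle: its foot is centred at column 296 and the spindle axis extrapolates to about 294. Lowering onto the tip.

```bash
python3 -m crank '[[-0.002,0.01,-0.001,0,0,0,-1],[-0.002,0.025,-0.001,0,0,0,-1],[-0.002,0.04,-0.001,0,0,0,-1],[-0.002,0.05,-0.001,0,0,0,-1],[-0.002,0.05,-0.001,0,0,0,-1]]' 25
python3 - <<'E'
from h import *
o=robot.get_obs(); print(o["ft_force"],o["moment"])
go([.5933,.0624,.13],-45)
im=vision.camera("scene"); cv2.imwrite("pics/s10.png",cv2.resize(im[145:220,245:320],None,fx=8,fy=8,interpolation=cv2.INTER_CUBIC))
E
```

```text
time: 16.55
position: [0.5942, 0.0621, 0.1659]
tool_rot: [-0.271, 0.654, -0.653, 0.27]
ft_force: [-0.8, -0.4, -1.3]
grip_width: 0.0491
[-0.8126 -0.3857 -1.2821] [-0.0029 -0.0051  0.006 ]
pos [0.5942 0.0621 0.1659] t 16.55 frac [ 0.0009  0.0719 -0.0016] [ 0.0003 -0.0002  0.0002]
```

View pics/s10.png

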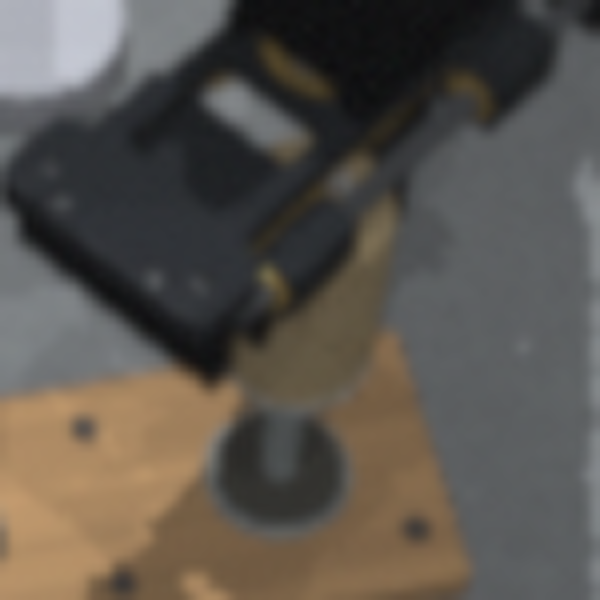

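The foot is at z≈0.104, 20 mm below the spindle tip, with no contact force, so the spindle is in the bore. Continuing down.

```bash
python3 -m crank '[[0.0,0.02,-0.001,0,0,0,-1],[0.0,0.04,-0.001,0,0,0,-1],[0.0,0.06,-0.001,0,0,0,-1],[0.0,0.08,-0.001,0,0,0,-1],[0.0,0.1,-0.001,0,0,0,-1],[0.0,0.11,-0.001,0,0,0,-1],[0.0,0.11,-0.001,0,0,0,-1]]' 25
python3 - <<'E'
from h import *
o=robot.get_obs(); print(o["ft_force"],o["moment"])
go([.5933,.0624,.0895],-45)
E
```

```text
time: 17.48
position: [0.594, 0.0625, 0.1111]
tool_rot: [-0.271, 0.653, -0.653, 0.27]
ft_force: [0.6, -0.4, -0.9]
grip_width: 0.0489
[ 0.6098 -0.4222 -0.8636] [-0.0745 -0.0694  0.0129]
pos [0.594  0.0625 0.1111] t 17.475 frac [ 0.0011  0.0431 -0.0008] [ 0.0002 -0.0001  0.0002]
```

```bash
python3 -m crank '[[0,0.01,0,0,0,0,-1],[0,0.02,0,0,0,0,-1],[0,0.03,0,0,0,0,-1],[0,0.036,0,0,0,0,-1],[0,0.04,0,0,0,0,-1],[0,0.04,0,0,0,0,-1],[0,0.04,0,0,0,0,-1]]' 25
python3 - <<'E'
from h import *
o=robot.get_obs(); print(o["ft_force"],o["moment"])
go([.5933,.0624,.0895],-45)
E
```

```text
time: 18.35
position: [0.5944, 0.0625, 0.0917]
tool_rot: [0.27, -0.653, 0.653, -0.271]
ft_force: [0.7, -0.4, -0.4]
grip_width: 0.0485
[ 0.7424 -0.4049 -0.3799] [-0.0646 -0.0154  0.0416]
pos [0.5944 0.0625 0.0917] t 18.35 frac [ 0.0016  0.0043 -0.0014] [-0.0001 -0.0001 -0.0001]
```

Creeping the last 2 mm until contact shows in the force.

```bash
python3 -m crank '[[0,0.001,0,0,0,0,-1],[0,0.002,0,0,0,0,-1],[0,0.003,0,0,0,0,-1],[0,0.004,0,0,0,0,-1],[0,0.004,0,0,0,0,-1],[0,0.004,0,0,0,0,-1]]' 25
python3 - <<'E'
from h import *
o=robot.get_obs(); print(o["ft_force"],o["moment"])
go([.5933,.0624,.0895],-45)
E
python3 -m crank '[[0,0.001,0,0,0,0,-1],[0,0.002,0,0,0,0,-1],[0,0.003,0,0,0,0,-1],[0,0.003,0,0,0,0,-1],[0,0.003,0,0,0,0,-1]]' 25
```

```text
time: 19.1
position: [0.5943, 0.0625, 0.0896]
tool_rot: [0.27, -0.653, 0.653, -0.27]
ft_force: [-0.2, -0.3, -1.2]
grip_width: 0.049
[-0.2432 -0.3077 -1.1989] [-0.0692 -0.022   0.0137]
pos [0.5943 0.0625 0.0896] t 19.1 frac [ 0.0015  0.0001 -0.0012] [-0.     -0.0001 -0.    ]
time: 19.73
position: [0.5944, 0.0625, 0.0894]
tool_rot: [0.27, -0.653, 0.653, -0.271]
ft_force: [-2.3, -0.4, 8.8]
grip_width: 0.0489
```

Contact (8.8 N) comes at z=0.0894, where I predicted the seat (0.0895). I'll check in a picture before letting go.

```bash
python3 - <<'E'
from h import *
im=vision.camera("scene"); cv2.imwrite("pics/s11.png",cv2.resize(im[145:235,205:320],None,fx=6,fy=6,interpolation=cv2.INTER_CUBIC))
E
```

```text
(no output)
```

View pics/s11.png

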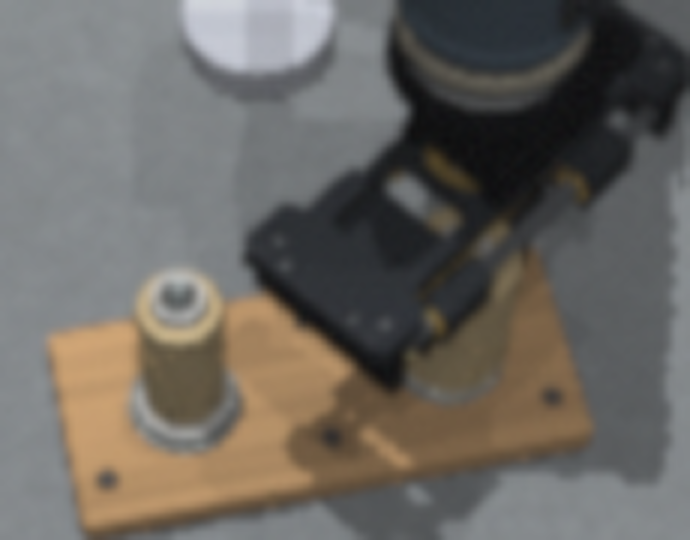

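The flange covers the seat at about (452,385) in the crop, and the part-used spool is untouched. Opening the jaws.

```bash
python3 -m crank '[[0,0,0,0,0,0,0.4],[0,0,0,0,0,0,0.4],[0,0,0,0,0,0,0.7],[0,0,0,0,0,0,1],[0,0,0,0,0,0,1],[0,0,0,0,0,0,1]]'
python3 -m crank '[[0,-0.03,0,0,0,0,1],[0,-0.08,0,0,0,0,1],[0,-0.16,0,0,0,0,1],[0,-0.26,0,0,0,0,1],[0,-0.36,0,0,0,0,1],[0.1,-0.38,0.1,0,0,0,1],[0.25,-0.38,0.25,0,0,0,1],[0.35,-0.38,0.35,0,0,0,1],[0.4,-0.38,0.4,0,0,0,1],[0.4,-0.38,0.4,0,0,0,1]]'
python3 - <<'E'
from h import *
for n in("top","scene"):
    im=vision.camera(n); cv2.imwrite(f"pics/{n}12f.png",im)
    b=(145,205,215,325) if n=="top" else (160,205,240,315)
    cv2.imwrite(f"pics/{n}12.png",cv2.resize(im[b[0]:b[2],b[1]:b[3]],None,fx=6,fy=6,interpolation=cv2.INTER_CUBIC))
E
```

```text
time: 20.52
position: [0.5942, 0.0625, 0.088]
tool_rot: [-0.27, 0.653, -0.653, 0.27]
ft_force: [0.2, 0.2, -0.1]
grip_width: 0.0853
time: 21.78
position: [0.5938, -0.2239, 0.2793]
tool_rot: [0.269, -0.653, 0.654, -0.27]
ft_force: [0.5, 1.0, -0.5]
grip_width: 0.0871
```

View pics/top12.png

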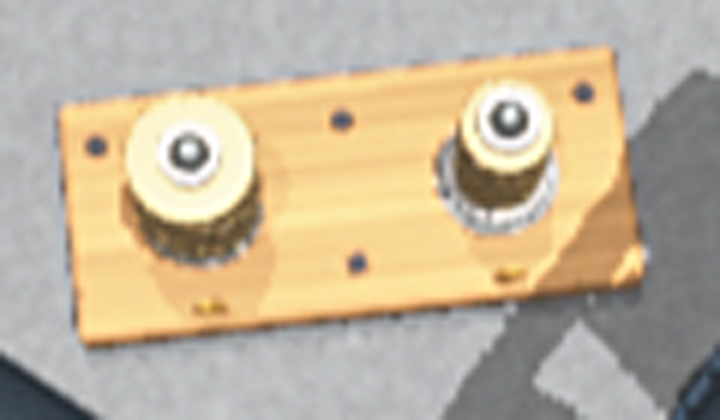

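View pics/scene12.png

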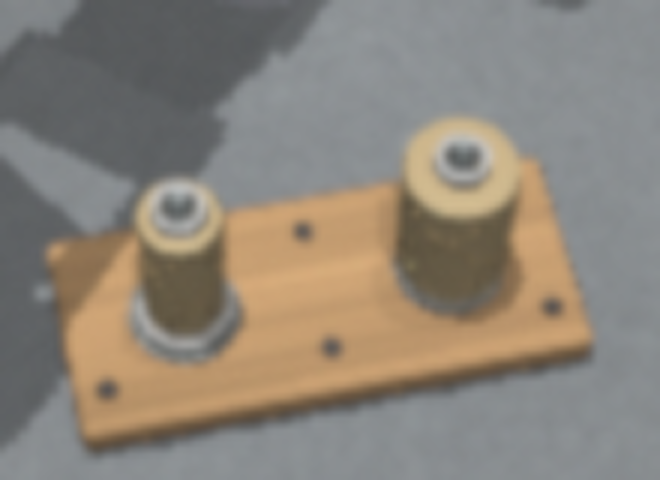

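View pics/scene12f.png

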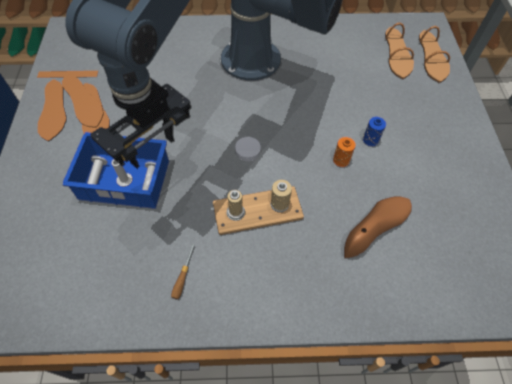

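```bash
python3 - <<'E'
from h import *
T=lambda X,Y:((X+.5)/6-.5+205,(Y+.5)/6-.5+145); S=lambda X,Y:((X+.5)/6-.5+205,(Y+.5)/6-.5+160)
print(tri(T(188,154),S(463,158)), cast("top",T(188,154),.116), tri(T(510,119),S(178,209)))
o=robot.get_obs(); print(o["ft_force"],o["joint_velocities"])
robot.hand_in()
E
```

```text
(array([0.594 , 0.0635, 0.1127]), np.float64(0.00018571433816725675)) [0.5933 0.0633 0.116 ] (array([ 0.6157, -0.0556,  0.1129]), np.float64(0.00023034244046366838))
[0.6893 0.5335 0.3028] [ 0.06   -0.0169  0.0424  0.0463  0.0187  0.0261]
the job is handed in; nothing more can be done
```

I lifted the bare core off spindle a and stood it, released, in the middle of the bin. I then lowered the full tan spool over that spindle, let go only once it was seated, and handed the job in at about 22 s of the 64 s allowed.

**Seating:** contact force rose to 8.8 N with the tool at z = 0.0894, against a predicted seat height of 0.0895, and only then did I open the jaws.

**Last checks, after letting go:**
- **Full spool:** its top measured (0.594, 0.0635), about 1 mm from the spindle axis. It looks upright, with its flange on the seat.
- **Part-used spool:** its top measured within about 1 mm of its starting position in plan.
- **Core:** it stands free inside the bin.
- **Bystanders:** the shoe last, wax tin, awl and the blue and orange spools look unmoved in the final picture; I did not measure them.
- **Robot:** the arm is clear of everything, and the wrist force reads about 1 N or less.

**Disagreement:** the two-camera height of the full spool's top came out at 0.113 m instead of 0.116 m. The part-used spool, which never moved, read the same 0.113 m (0.114–0.115 m earlier), so I put this down to calibration error. The contact height agreed with the expected seat.

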